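# Crack open a sealed incubation box with a wedge

## Robot

A 6-joint arm with a two-finger parallel gripper is mounted at the origin on a cart in front of the work surface, level with it; the furniture and walls round the work are solid. World frame = base frame: x ahead of the robot, y to its left, z up, the work surface at z = 0. Lengths are in m, angles in rad, forces in N, time in s.
With the tool pointing down it reaches from about 0.35 to 0.925 m from the base axis. Payload 6.4 kg.
Tool frame: the origin (TCP) lies on the front face of the gripper's body, between the roots of the fingers; the fingertips stand env.tip_extent ahead of it and the grasp point (between the pads) lies 78 mm ahead of it (env.tip_extent is the distance from the TCP to the fingertips, in m); z points along the fingers, y is the line along which they close (so a half turn about z gives the same grasp; the last joint's range is limited). The gripper opens to 94 mm and grips with 3 to 60 N. Pads are 16 mm wide; open, the fingers measure 119 mm over their backs; the gripper's body (75 mm by 177 mm) begins 78 mm behind the grasp point.
Start: joints at [-1.276, 0.245, 1.558, -0, 1.339, -0.174], TCP at [0.294, -0.58, 0.303] pointing down, gripper open.
Joint ranges: [-3.13, 3.13], [-1.02, 2.26], [0.13, 2.54], [-0.95, 4.09], [0.21, 2.88], [-2.74, 2.74]. Speed limits (rad/s): [2.57, 2.57, 3.14, 3.14, 3.14, 3.14].

## Interface

Orientations are given as a rotation vector (axis times angle).
In Python, from cell import env, jaws, solver, viewer, get_time, get_joint_pos, get_dq, get_tau, get_eef_pos, get_tool_rot, get_wrist_force, get_torque, get_finger_gap, get_grip_force gives the robot as it stands. The module is installed in compiled form; this text tells all that it offers. Calls block until the motion is done:
- env.move_to(position, orientation): joint-space move of the TCP to a pose.
- env.movel(position, orientation=None, vel=0.15, threshold=None): straight line of the TCP; orientation=None keeps the orientation; vel is the mean speed in m/s. With threshold (N) it stops when the force on the tool has changed by that much, and returns True; else False.
- env.move_joints(angles): joint-space move.
- jaws.grip(opening): finger opening in m; the grip force is fixed at half the most; returns when the fingers have stopped.
- env.wait(seconds).
- solver.solve_ik(position, orientation): joint angles nearest the present ones, or None.
- viewer.read_camera(name): name is "scene" or "top" or "wrist"; returns the picture (384x512x3 uint8, blue, green, red); there is no depth.
- viewer.get_calibration(name): a dict with "vertical_fov" (degrees; the focal length in pixels is half the picture's height over the tangent of half this angle, whatever the lens; pixels are square), "cx", "cy" (the principal point, pixels), "camera_from_world" (4x4, takes a point from world to camera coordinates). Camera axes: x right, y down, z forward; pixel columns grow to the right and rows downward; lengths in m; the calibration is good to about 2 mm. A picture is of the moment at which its call begins: read the wrist's pose just before it. get_calibration takes no time and is no camera call; for the wrist camera it gives the pose at the moment of the call.
A pose or a line that the arm cannot do raises env.PlanningError and nothing moves.
- env.close_job(): hands the job in; it is judged then, once.
Readings, each from a call of its own:
- get_time(): time.
- get_joint_pos(): joint angles.
- get_dq(): joint speeds.
- get_tau(): joint torques, N m.
- get_eef_pos(): TCP position.
- get_tool_rot(): TCP orientation.
- get_wrist_force(): force on the tool from outside, world axes, zero at the start.
- get_torque(): the same for the moment, N m.
- get_finger_gap(): finger opening in m.
- get_grip_force(): force on a finger pad.
Only numpy, scipy, OpenCV 4.12 (cv2) and the standard library are available. Lean on these libraries where they do the work, as an engineer would, in place of code of your own. Each camera call takes 0.05 s, during which the arm holds its last target. There are 200 camera calls.

## Task

The clear incubation box with the blue lid has come out of the incubator and its lid is stuck down on the gasket. Swing the grey latch lever on the front of the box outwards and down, well clear of the lid; then take the orange wedge by its grip block and push it, flat on the white ledge, tip first under the lip of the lid until the lid has just lifted off its seal (about 5 mm at the lip, certainly less than 9). Finish while still gripping the wedge there, the lid resting on it so that the box can vent, and leave the sample pot, the stain bottle and the coverslip box beside it where they are.

Things in the scene. Friction and masses are not known exactly. Their poses are not given: they have to be found in the camera images.
- jar: clear box with culture dishes in it, fixed to the worktop, 150 (x) x 220 (y) mm, 80 mm high to the top of its white rim; a 3 mm black gasket lies on the rim, the blue lid on that. Origin under its centre on the worktop; -x is its front (latch and ledge, towards the robot), +x the hinge side, +y its left seen from the robot
- lid_front (a point): on the lid: middle of its front edge (where the latch holds it), at its top, 91 mm above the worktop when shut. Lid 170 (x) x 240 (y) x 8 mm; a raised panel (98 mm high, red valve on it to 112 mm) begins 62 mm behind this edge, so there is flat lid behind the latch tab. Hinged at the back; it falls shut by itself and presses on a wedge at the lip with about 3 to 5 N
- ledge_mouth (a point): on top of the white ledge (80 mm above the worktop), straight below the front end of the lid's lip, mid-width; jar frame -125, 75, 80 mm, axes as the jar's. The ledge is flat, 56 mm wide, and reaches 25 mm further forward (-x). The wedge goes in along +x, at most about 45 mm past this point, where its tip meets the gasket
- lid_lip (a point): on the lid: middle of the lower edge that the wedge lifts; shut it is 5 mm above the ledge (85 mm above the worktop), so its height shows how far the lid is open. The lip is a tongue 44 mm wide (y), 9 mm thick, over the ledge; its front end is 6 mm in front of this point, bevelled underneath from 9.5 to 5 mm above the ledge
- latch (a joint): angle of the latch lever, rad: 0 closed (upright, its claw over the lid's front edge), grows as the top swings outwards to the box's front (-x) and down; 1.57 lies level, stop at 1.8. Stiff hinge: it stays where it is left; about 1.5 N at the tab moves it
- latch_tab (a point): centre of the back face (looking to +x over the lid when closed) of the lever's tab: 38 mm wide (y), 5 mm thick, leaning slightly outwards; closed it stands from 98 mm (top of the claw) to 126 mm above the worktop, this point at 112 mm. Push it outwards from behind with a closed gripper over the flat lid, or pinch it from above
- latch_pivot (a point): centre of the latch lever's hinge axis (along the jar's y), on the box front 52 mm above the worktop; fixed to the box. With the latch closed latch_tab lies 60 mm above and 8.5 mm in front of it
- wedge: loose orange wedge, about 70 g, 24 mm wide (y), 93 mm long, flat on its underside; origin under the middle of its grip block. Block: x -21 to +21 mm, 44 mm high, flat ribbed sides 24 mm apart to grip; ahead of it the wedge runs down from 21.4 mm thick at x = +20 mm to 2.5 mm at the tip, x = +72 mm
- wedge_tip (a point): middle of the wedge's tip edge, at its underside; x points ahead out of the tip. Pushed in along the ledge it begins to lift the lid when the tip is about 13 mm beyond ledge_mouth; each 10 mm more lifts the lip 3.6 mm
- pot: clear sample pot with a white screw lid, 46 mm across, 61 mm high, loose bystander left of the box; origin under its centre
- stain_violet: brown dropper bottle of stain, 33 mm across, 93 mm high, loose bystander to the right in front of the box; origin under its centre
- coverslips: small white coverslip box, 34 x 34 x 18 mm, loose bystander in front of the box; origin under its centre
Not all that is in view belongs to the job. What is shaped like the wedge but yellow is not meant.

How it is judged:
On the way, in this order (a step that is already met when the one before it is completed fails the run):
1. the latch lever is swung down clear of the lid, the lid still shut (value of joint latch above 0.9 rad and z of lid_lip in the frame of jar below 0.087 m), for 0.1 s.
2. the wedge, held by the gripper, lifts the lid off its seal (z of lid_lip in the frame of jar above 0.0878 m and contact force between wedge and lid above 0.5 N and contact force between the fingers and wedge above 1 N), for 0.2 s.
At the end, for the whole second after the job is handed in: Latch open more than 0.9 rad; lid lip held 2.8 to 9 mm above where it is when shut by the wedge alone (over 1 N on it, no robot contact with the lid); wedge flat within 0.15 rad, tip at least 10 mm under the lip, at rest, still gripped with over 1.5 N (value of joint latch above 0.9 rad and z of lid_lip in the frame of jar between 0.0878 and 0.094 m and contact force between wedge and lid above 1 N and contact force between the fingers and wedge above 1.5 N and contact force between each of the arm, the fingers and lid below 0.3 N and angle between wedge's own z axis and vertical below 0.15 rad and height (world z) of wedge_tip above 0.074 m and x of wedge_tip in the frame of jar above -0.115 m and y of wedge_tip in the frame of jar between 0.047 and 0.103 m and linear speed of wedge below 0.01 m/s); the arm keeps its last pose, push and grip.
It fails at once if the lid is opened wide (its lip lifted more than 15 mm) (z of lid_lip in the frame of jar above 0.1 m).
It fails at once if the sample pot is moved more than 30 mm or knocked over (distance of pot from where it was at the start of the episode above 0.03 m or angle between pot's own z axis and vertical above 0.5 rad).
It fails at once if the stain bottle is moved more than 30 mm or knocked over (distance of stain_violet from where it was at the start of the episode above 0.03 m or angle between stain_violet's own z axis and vertical above 0.5 rad).
It fails at once if the coverslip box is moved more than 30 mm or knocked over (distance of coverslips from where it was at the start of the episode above 0.03 m or angle between coverslips's own z axis and vertical above 0.5 rad).
It also fails if it takes over 58 s, if anything falls off the work surface, if the arm or the gripper's body presses on something with over 40 N, if the wrist force passes 120 N, or if a joint passes its speed limit or range.

## Working session

There is one attempt and no reset: what is moved stays moved. The work goes in short steps, each a Python script; the robot and the scene stay as the last script left them, time stands still between calls to the robot, and variables do not carry over. Pictures are saved under pics/ and viewed, at most 11 in all, crops included, and the job is handed in when it is done.

```bash
mkdir -p pics
python3 - <<'E'
from cell import *
import cv2,numpy as np
np.set_printoptions(precision=4,suppress=True)
print(get_time(),env.tip_extent,get_tool_rot(),get_finger_gap())
for n in("scene","top"):
    im=viewer.read_camera(n);cv2.imwrite(f"pics/{n}.png",im)
    c=viewer.get_calibration(n);print(n,c)
a=[cv2.imread(f"pics/{n}.png") for n in("scene","top")]
cv2.imwrite("pics/s1.png",cv2.resize(a[0],(800,600),interpolation=cv2.INTER_CUBIC))
cv2.imwrite("pics/t1.png",cv2.resize(a[1],(800,600),interpolation=cv2.INTER_CUBIC))
E
```

```text
0.0 0.0972 [-3.0539 -0.7293  0.0002] 0.09392497396948192
scene {'vertical_fov': 57.74993410663324, 'cx': 257.23764879327723, 'cy': 191.01069018707767, 'camera_from_world': array([[ 0.4636, -0.8859,  0.0184, -0.2497],
       [-0.3928, -0.224 , -0.8919,  0.3025],
       [ 0.7943,  0.4062, -0.4518,  0.5225],
       [ 0.    ,  0.    ,  0.    ,  1.    ]])}
top {'vertical_fov': 57.924185726209565, 'cx': 250.7752045128277, 'cy': 195.66124095909566, 'camera_from_world': array([[ 0.0061, -1.    ,  0.0016,  0.0227],
       [-0.9991, -0.0061, -0.0419,  0.5362],
       [ 0.0419, -0.0014, -0.9991,  1.0132],
       [ 0.    ,  0.    ,  0.    ,  1.    ]])}
```

View pics/s1.png

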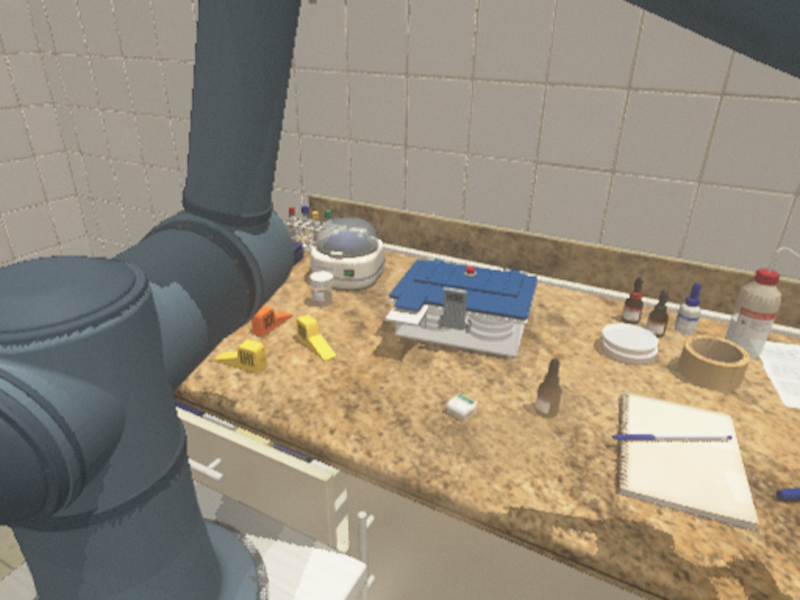

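View pics/t1.png

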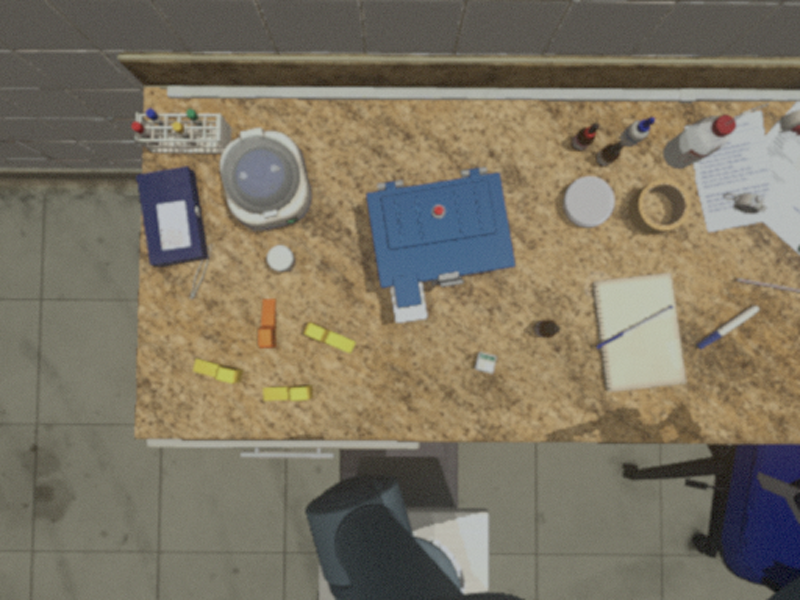

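The scene (800x600 px) shows the box with its blue lid and grey latch at top (452,280), and the white ledge at top (408,305). The wedge candidates in top are orange (267,323) and yellow (330,338), (216,372) and (287,394). The only orange one, at (267,323), fits, and its tip points +x. Next I'll take close wrist views of it and of the latch and ledge, each from two places.

```bash
cat > h.py <<'E'
from cell import *
import cv2,numpy as np
from scipy.spatial.transform import Rotation as R
np.set_printoptions(precision=4,suppress=True)
def K(c):
    f=192/np.tan(np.radians(c["vertical_fov"])/2);return f,c["cx"],c["cy"]
def ray(c,p):
    f,cx,cy=K(c);T=np.array(c["camera_from_world"]);Rm=T[:3,:3]
    p=np.atleast_2d(np.asarray(p,float))
    d=np.c_[(p[:,0]-cx)/f,(p[:,1]-cy)/f,np.ones(len(p))]@Rm
    return -Rm.T@T[:3,3],d
def plane(c,p,z):
    o,d=ray(c,p);return o+d*((z-o[2])/d[:,2:3])
def tri(obs):
    A=np.zeros((3,3));b=np.zeros(3);L=[]
    for c,p in obs:
        o,d=ray(c,p);d=d[0]/np.linalg.norm(d[0]);P=np.eye(3)-np.outer(d,d);A+=P;b+=P@o;L.append((o,P))
    x=np.linalg.solve(A,b);return x,max(np.linalg.norm(P@(x-o)) for o,P in L)
def down(yaw,flip=0):
    return (R.from_euler('z',yaw+np.pi*flip)*R.from_rotvec([np.pi,0,0])).as_rotvec()
def snap(n):
    c=viewer.get_calibration("wrist");im=viewer.read_camera("wrist")
    cv2.imwrite(f"pics/{n}.png",im);np.save(f"pics/{n}.npy",c,allow_pickle=True);return c,im
def load(n): return np.load(f"pics/{n}.npy",allow_pickle=True).item(),cv2.imread(f"pics/{n}.png")
E
python3 - <<'E'
from h import *
c=viewer.get_calibration("top");im=cv2.imread("pics/top.png")
P=lambda u,v,z:plane(c,[u/1.5625,v/1.5625],z)[0]
print("wedge",P(266,338,.044),P(268,300,0));print("lid",[P(*q,.091) for q in((380,287),(514,266),(368,192),(500,174))])
print("ledge",P(408,305,.08),"latch",P(452,280,.1),"pot",P(280,258,.06),"cov",P(485,362,.018),"bot",P(547,330,.05))
for f in(0,1): print(f,solver.solve_ik([.45,0,.33],down(0,f)))
f=0 if solver.solve_ik([.45,0,.33],down(0,0)) is not None and abs(solver.solve_ik([.45,0,.33],down(0,0))[5])<1.7 else 1
print(f)
for n,p in(("j1",[.42,-.06,.34]),("j2",[.42,.02,.34]),("w1",[.43,.22,.30]),("w2",[.43,.28,.30])):
    env.move_to(p,down(0.0,f));env.wait(.2);snap(n)
print(get_time())
r=lambda n:load(n)[1]
cv2.imwrite("pics/m1.png",cv2.resize(np.vstack([np.hstack([r("j1"),r("j2")]),np.hstack([r("w1"),r("w2")])]),(800,600),interpolation=cv2.INTER_AREA))
E
```

```text
wedge [0.4743 0.2552 0.044 ] [0.546  0.2626 0.    ]
lid [array([0.5652, 0.0469, 0.091 ]), array([ 0.6035, -0.1871,  0.091 ]), array([0.7325, 0.0692, 0.091 ]), array([ 0.766, -0.163,  0.091])]
ledge [ 0.5346 -0.0024  0.08  ] latch [ 0.5775 -0.0777  0.1   ] pot [0.619  0.2285 0.06  ] cov [ 0.4315 -0.1489  0.018 ] bot [ 0.492 -0.256  0.05 ]
0 [-0.2529 -0.2717  2.019  -0.      1.3943  1.3179]
1 [-0.2529 -0.2717  2.019   0.      1.3943 -1.8237]
0
4.6417
```

View pics/m1.png

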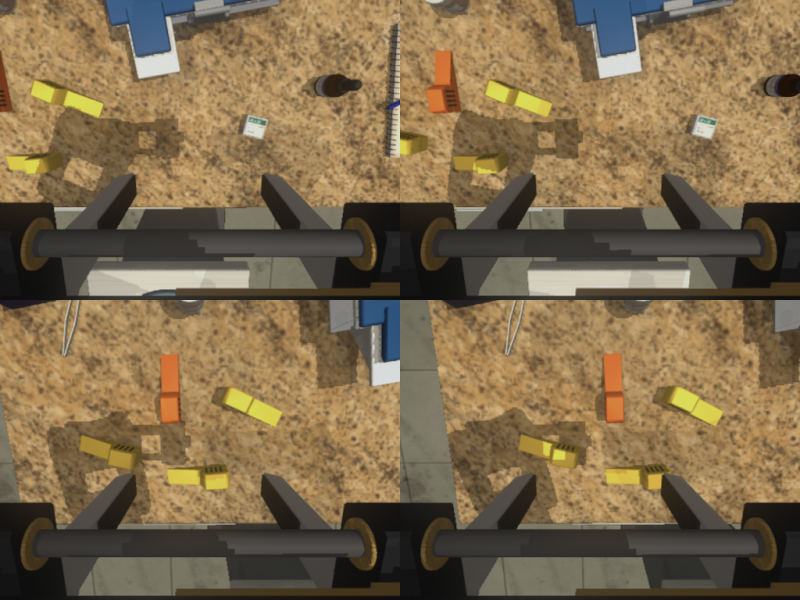

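The wrist pair shows the orange wedge clearly at w1 (170,388) and w2 (613,388), alone among three yellow ones. The ledge front is visible, but the latch is cut off at the top edge. I'll step back for the latch and confirm the wedge in an enlarged crop.

Run:
```python
from h import *
for n,p in(("j3",[.36,-.10,.37]),("j4",[.36,0,.37])):
    env.move_to(p,down(0.0,0));env.wait(.2);snap(n)
def orange(im):
    h=cv2.cvtColor(im,cv2.COLOR_BGR2HSV);m=cv2.inRange(h,(4,170,90),(15,255,255))
    n,l,s,_=cv2.connectedComponentsWithStats(m);k=1+np.argmax(s[1:,4]);return (l==k).astype(np.uint8),s[k]
for n in("w1","w2"):
    c,im=load(n);m,s=orange(im);print(n,s)
    ct=max(cv2.findContours(m,0,2)[0],key=cv2.contourArea)
    print(cv2.boxPoints(cv2.minAreaRect(ct)).tolist(),cv2.approxPolyDP(ct,1.8,True)[:,0].tolist())
crop=lambda n,u,v,w,h:load(n)[1][v:v+h,u:u+w]
a=np.hstack([crop("w1",180,50,80,120),crop("w2",235,50,80,120)])
cv2.imwrite("pics/wc.png",cv2.resize(a,(800,600),interpolation=cv2.INTER_CUBIC))
cv2.imwrite("pics/jc.png",cv2.resize(np.vstack([crop("j3",100,0,320,120),crop("j4",150,0,320,120)]),(800,600),interpolation=cv2.INTER_CUBIC))
print(get_time())
```

```text
w1 [ 205   70   27   88 2059]
[[201.47242736816406, 70.27185821533203], [226.96812438964844, 69.0179672241211], [231.2847442626953, 156.78927612304688], [205.78904724121094, 158.04315185546875]] [[207, 70], [206, 152], [208, 157], [227, 157], [231, 152], [228, 140], [230, 134], [228, 134], [227, 70]]
w2 [ 261   69   26   88 1978]
[[259.5875244140625, 69.10052490234375], [283.21319580078125, 68.11611938476562], [286.87176513671875, 155.92201232910156], [263.24609375, 156.9064178466797]] [[262, 69], [264, 155], [285, 156], [281, 69]]
7.0833
```

View pics/wc.png

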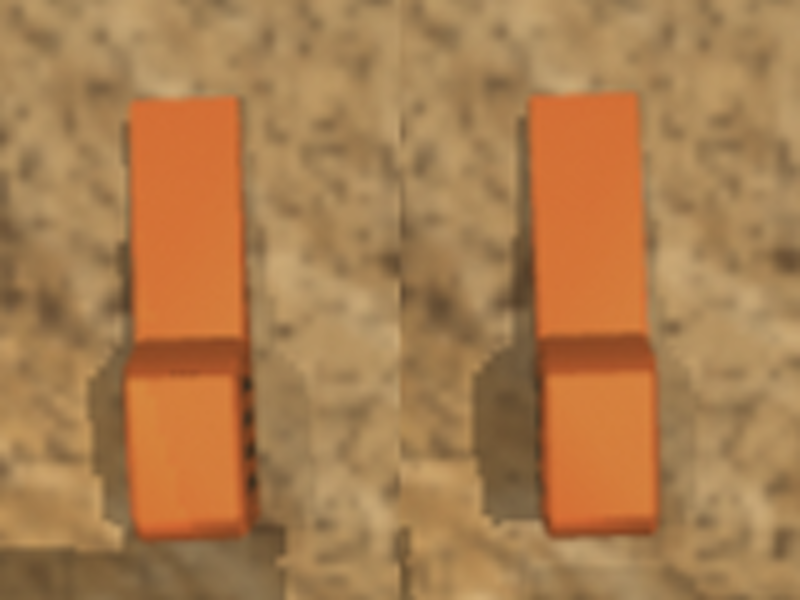

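View pics/jc.png

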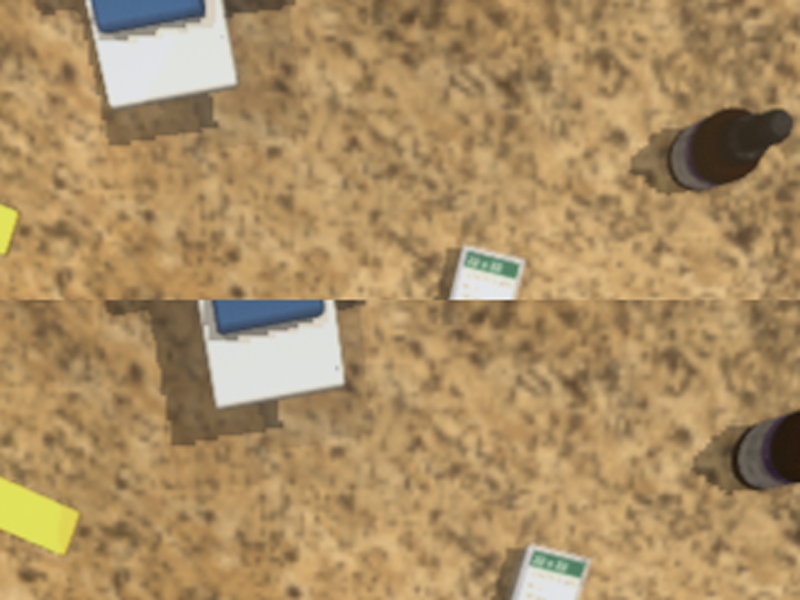

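The crop confirms the orange wedge: block with ribbed sides, tip up the picture (+x), tip edge at w1 (206..228, 69.6). The step back went the wrong way for the box: j3/j4 show only the ledge's white front corners, e.g. j3 crop (110,107) and (237,86). I'll triangulate the wedge and move forward for the latch.

Run:
```python
from h import *
c1,_=load("w1");c2,_=load("w2")
for k,a,b in(("tipL",(206,69.6),(261,69)),("tipR",(228,69.6),(282.6,68.6)),("bfL",(205.4,124.4),(263.6,124.2)),("bfR",(228.2,124.2),(286,124.2)),("brL",(207.5,155.6),(264.8,155)),("brR",(229,155.4),(286.2,154.6))):
    print(k,*tri([(c1,a),(c2,b)]))
c3,_=load("j3");c4,_=load("j4")
for k,a,b in(("ledL",(110,107),(217,407)),("ledR",(237,86),(344,384))):
    print(k,*tri([(c3,(100+a[0]/2.5,a[1]/2.5)),(c4,(150+b[0]/2.5,(b[1]-300)/2.5))]))
for n,p in(("j5",[.50,-.12,.36]),("j6",[.50,-.02,.36])):
    env.move_to(p,down(0.0,0));env.wait(.2);snap(n)
cv2.imwrite("pics/jd.png",cv2.resize(np.hstack([load("j5")[1][:250,80:430],load("j6")[1][:250,150:500]]),(800,286),interpolation=cv2.INTER_CUBIC)) if 0 else cv2.imwrite("pics/jd.png",np.vstack([cv2.resize(load(n)[1][:200,u:u+400],(600,300),interpolation=cv2.INTER_CUBIC) for n,u in(("j5",60),("j6",110))]))
print(get_time())
```

```text
tipL [0.5475 0.2701 0.003 ] 0.00015225147880230526
tipR [ 0.548   0.2462 -0.0001] 6.6029482558547e-05
bfL [0.4895 0.268  0.0377] 0.0002949709188671084
bfR [0.4894 0.2445 0.035 ] 0.0003867596748078474
brL [0.4577 0.2666 0.0402] 5.363897746901225e-05
brR [0.4578 0.244  0.0393] 6.105275046923801e-05
ledL [0.5024 0.0159 0.0796] 5.487839406256999e-05
ledR [ 0.5113 -0.0378  0.0776] 0.0003503822629385259
8.8333
```

View pics/jd.png

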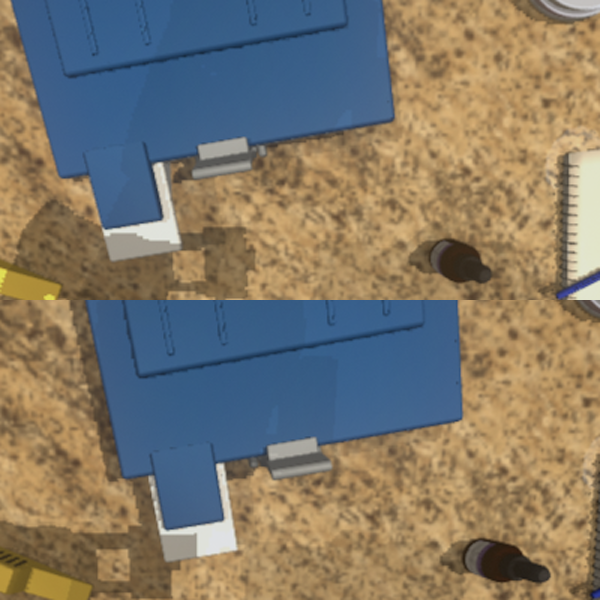

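j5/j6 show the lid's front corners at j5 crop (60,178), (394,121), the tongue end at (107,229)-(162,219), the ledge front at (110,259)-(180,244), and the latch at (222,157). I'll triangulate these and fit the jar frame.

Run:
```python
from h import *
c5,_=load("j5");c6,_=load("j6")
q={}
for k,a,b in(("lidL",(60,178),(123,177)),("lidR",(394,121),(461,118)),("tonL",(107,229),(165,229)),("tonR",(162,219),(223,219)),("ledL",(110,259),(165,260)),("ledR",(180,245),(236,249)),("tabbackL",(197,148),(267,144)),("tabbackR",(246,138),(316,137)),("tabfL",(192,179),(275,178)),("tabfR",(252,169),(330,165))):
    q[k],r=tri([(c5,(60+a[0]/1.5,a[1]/1.5)),(c6,(110+b[0]/1.5,b[1]/1.5))]);print(k,q[k],r)
q["ledL2"]=np.array([.5024,.0159,.08]);q["ledR2"]=np.array([.5113,-.0378,.08])
J={"lidL":(-85,120),"lidR":(-85,-120),"tonL":(-125,97),"tonR":(-125,53),"ledL":(-150,103),"ledR":(-150,47),"ledL2":(-150,103),"ledR2":(-150,47)}
A=np.array([J[k] for k in J])/1e3;B=np.array([q[k][:2] for k in J])
a=A-A.mean(0);b=B-B.mean(0)
yaw=np.arctan2((a[:,0]*b[:,1]-a[:,1]*b[:,0]).sum(),(a*b).sum())
Rm=np.array([[np.cos(yaw),-np.sin(yaw)],[np.sin(yaw),np.cos(yaw)]]);t=B.mean(0)-Rm@A.mean(0)
print("jar",t,yaw);print("res",1e3*(B-(A@Rm.T+t)))
for k in q: print(k,1e3*Rm.T@(q[k][:2]-t))
```

```text
lidL [0.5648 0.0438 0.0866] 0.0005757693625754846
lidR [ 0.6038 -0.192   0.0847] 0.0008831181728708557
tonL [0.5277 0.0155 0.0815] 0.0002257856638681658
tonR [ 0.5356 -0.0271  0.0876] 0.00017306456126466144
ledL [0.5043 0.0165 0.0784] 0.00013569199082491852
ledR [ 0.5139 -0.0371  0.079 ] 0.001320986101360617
tabbackL [ 0.5855 -0.0566  0.0984] 0.0013892639218463035
tabbackR [ 0.5911 -0.0898  0.0964] 0.00036876656553007896
tabfL [ 0.5645 -0.0587  0.131 ] 0.00043617476384251474
tabfR [ 0.5716 -0.0952  0.1189] 0.001318509541959743
jar [ 0.668  -0.0598] 0.16529022768073393
res [[ 0.3564 -0.7947]
 [-0.0843  0.1336]
 [-1.0415  0.2252]
 [-0.4171  0.95  ]
 [ 1.2531 -0.6368]
 [ 1.6119  1.0322]
 [-0.6821 -1.2231]
 [-0.9963  0.3136]]
lidL [-84.7792 119.1575]
lidR [ -85.0611 -119.8544]
tonL [-125.9902   97.3935]
tonR [-125.2551   54.0057]
ledL [-148.8688  102.1657]
ledR [-148.2403   47.7529]
tabbackL [-80.7952  16.7099]
tabbackR [-80.7325 -16.9672]
tabfL [-101.8722   18.0761]
tabfR [-100.9462  -19.0657]
ledL2 [-150.8741  101.9058]
ledR2 [-150.9311   47.4733]
```

The jar frame fits to about 1 mm: origin (0.668, -0.0598), yaw 0.165. Now the latch.

```bash
cat >> h.py <<'E'
JT=np.array([.668,-.0598]);JY=.1653
def jw(x,y,z): # jar frame -> world
    c,s=np.cos(JY),np.sin(JY);return np.array([JT[0]+c*x-s*y,JT[1]+s*x+c*y,z])
E
python3 - <<'E'
from h import *
T=env.tip_extent;o=down(JY,0)
jaws.grip(0)
env.move_to(jw(-.068,0,.16+T),o)
print(env.movel(jw(-.068,0,.104+T),vel=.1,threshold=8),get_wrist_force())
f=lambda d,h:jw(-.088-d+.008,0,.052+h+T)
for d,h in((20,52),(35,52),(54,52),(58,31),(62,10)):
    try: r=env.movel(f(d/1e3,h/1e3),vel=.07,threshold=25)
    except env.PlanningError as e: r=e
    print(d,h,r,get_wrist_force(),get_time())
env.movel(jw(-.15,0,.2+T),vel=.2)
env.move_to(jw(-.17,0,.36),o);env.wait(.2);snap("l1")
cv2.imwrite("pics/l1c.png",cv2.resize(load("l1")[1][:250,100:433],(800,600)))
print(get_time())
E
```

```text
False [ 0.4636  0.0027 -0.1257]
20 52 False [-0.0265  0.0103 -0.3865] 12.225
35 52 False [-1.1137 -1.06   -0.236 ] 12.5917
54 52 False [ 0.2475  0.8778 -0.716 ] 13.0167
58 31 False [ 0.2169 -0.3073  0.243 ] 13.475
62 10 False [-0.1843  0.4932 -0.5263] 13.9333
15.3917
```

View pics/l1c.png

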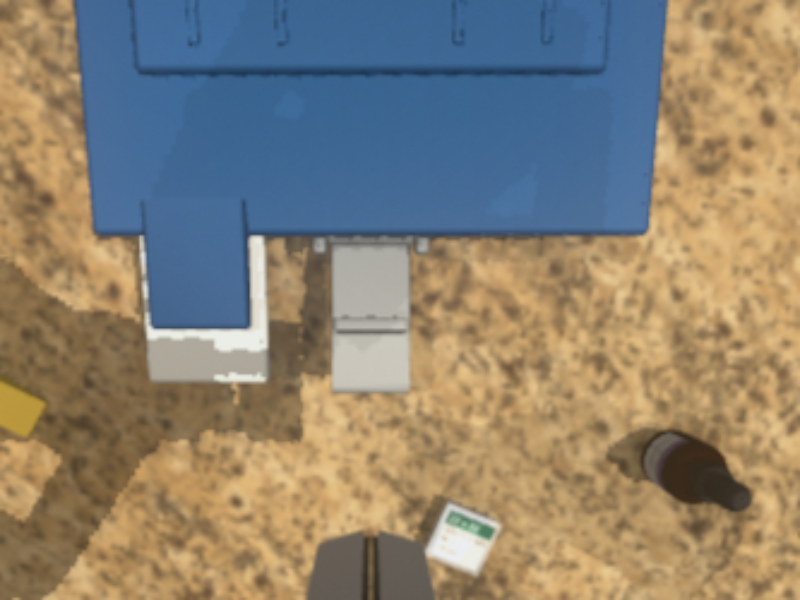

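The latch now lies level in front of the box at (370,320), with the lid shut. Next I'll grip the wedge.

Run:
```python
from h import *
g=np.array([.4755,.2557]);o=down(.033,0)
print(solver.solve_ik([*g,.105],o))
jaws.grip(.055)
env.move_to([*g,.25],o)
print(env.movel([*g,.105],vel=.12,threshold=8),get_eef_pos())
jaws.grip(0);env.wait(.2)
print(get_finger_gap(),get_grip_force(),get_eef_pos(),get_wrist_force())
z=get_eef_pos()[2];np.save("zg.npy",z)
env.movel([*g,.26],vel=.15)
print(get_finger_gap(),get_wrist_force())
P=jw(-.125-.012-.072,.075,z+.080+.03)
env.move_to(P,down(JY,0));env.wait(.2);c,im=snap("g1")
print(get_eef_pos(),get_time())
for n,i in(("scene",viewer.read_camera("scene")),): cv2.imwrite("pics/s2.png",i)
a=cv2.resize(im,(512,384));b=cv2.resize(cv2.imread("pics/s2.png")[140:260,200:360],(512,384),interpolation=cv2.INTER_CUBIC)
cv2.imwrite("pics/g1c.png",cv2.resize(np.hstack([a,b]),(800,300)))
```

```text
[ 0.2833  0.2641  1.9423 -0.      0.9353  1.8211]
False [0.4761 0.2559 0.1058]
0.023905647439827687 29.926274567842484 [0.4756 0.2558 0.1052] [-0.8232  0.291   2.6034]
0.024172002847190753 [ 0.0791 -0.463  -0.6802]
[ 0.4498 -0.0195  0.2153] 22.3667
```

View pics/g1c.png

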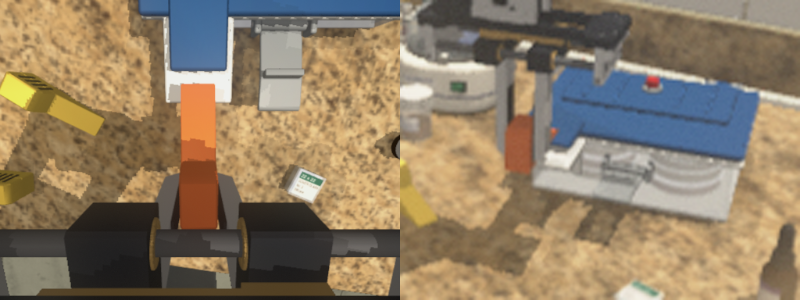

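The wedge is held straight, with its tip edge at (181..215, 84) centred on the ledge, about to be lowered. I'll check the tip, lower it to contact, and push in.

Run:
```python
from h import *
c,_=load("g1");p=plane(c,[198/.78125,84/.78125],.1125)[0]
Rm=np.array([[np.cos(JY),np.sin(JY)],[-np.sin(JY),np.cos(JY)]]);e=get_eef_pos()
print("tip jar",Rm@(p[:2]-JT),"tcp jar",Rm@(e[:2]-JT))
z=float(np.load("zg.npy"))
X=-.125-.012-.072
print(env.movel(jw(X,.075,z+.082),vel=.08))
w0=get_wrist_force()
print(env.movel(jw(X,.075,z+.077),vel=.01,threshold=2.5),get_eef_pos()[2]-z,get_wrist_force()-w0)
zz=get_eef_pos()[2]
for d in(.005,.013,.020):
    print(d,env.movel(jw(-.125+d-.072,.075,zz),vel=.03,threshold=25),get_wrist_force()-w0,get_grip_force(),(get_eef_pos()-jw(-.125+d-.072,.075,zz)))
c,im=snap("p1");print(get_time())
cv2.imwrite("pics/s3.png",viewer.read_camera("scene"))
a=cv2.resize(im,(512,384));b=cv2.resize(cv2.imread("pics/s3.png")[140:260,200:360],(512,384),interpolation=cv2.INTER_CUBIC)
cv2.imwrite("pics/p1c.png",cv2.resize(np.hstack([a,b]),(800,300)))
```

```text
tip jar [-0.1363  0.0752] tcp jar [-0.2087  0.0755]
False
True 0.0793644732914843 [0.3306 0.6428 3.7271]
0.005 False [-2.1542 -0.5227  6.0252] 29.999694675207138 [-0.0001 -0.0001  0.0002]
0.013 False [-14.5314  -2.9602  16.1337] 29.99979481101036 [-0.0017 -0.0003  0.0004]
0.02 False [-21.1004  -3.2695  20.8808] 29.999034851789474 [-0.0031 -0.0004  0.0001]
24.875
```

View pics/p1c.png

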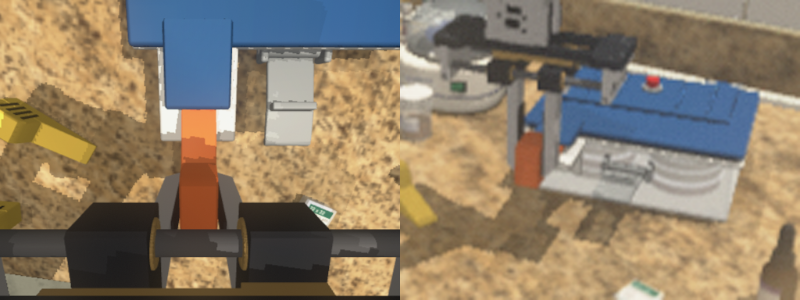

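The tip is under the lip at (198,108), but the down-force has grown to about 21 N. I'll relieve it by raising slightly and see how the forces change.

Run:
```python
from h import *
z=float(np.load("zg.npy"));
e=get_eef_pos();print(e[2]-z,get_wrist_force(),get_torque(),get_tool_rot()-down(JY,0))
for dz in(.0797,.0802,.0807,.0812):
    env.movel(jw(-.125+.018-.072,.075,z+dz),vel=.03);env.wait(.1)
    print(dz,get_eef_pos()[2]-z,get_wrist_force(),get_torque(),get_finger_gap())
c,im=snap("p2");print(get_time())
for n in("g1","p2"):
    _,i=load(n);h=cv2.cvtColor(i,cv2.COLOR_BGR2HSV);m=cv2.inRange(h,(2,150,60),(16,255,255));m[:, :180]=0;m[:,330:]=0
    r=np.where(m.any(1))[0];print(n,r.min(),r.max(),[int(i[r_,254,2]) for r_ in range(130,300,4)])
```

```text
0.07947177347954262 [-21.3662  -3.1055  19.6232] [-0.6105  3.6031 -0.0448] [-6.2613 -0.5214  0.0219]
0.0797 0.07933387700153685 [-9.3319 -2.8809  9.7403] [-0.4267  1.8479  0.0064] 0.023800855216100012
0.0802 0.07935203783855393 [-9.0088 -3.1851  6.0391] [-0.5033  1.5043 -0.0092] 0.024183297809465078
0.0807 0.07937110241293191 [-5.3619 -2.5937  1.7909] [-0.4528  1.2289 -0.0484] 0.02387352961372116
0.0812 0.07944466780651441 [-5.4977 -3.8708 -2.4525] [-0.5716  1.1202 -0.099 ] 0.02359258171718003
26.375
g1 108 293 [237, 238, 238, 238, 238, 238, 237, 238, 238, 237, 237, 237, 218, 195, 195, 195, 194, 195, 195, 138, 126, 127, 126, 127, 128, 131, 133, 143, 143, 142, 143, 142, 142, 141, 141, 141, 139, 139, 138, 138, 137, 50, 55]
p2 140 293 [88, 90, 78, 242, 243, 242, 243, 243, 243, 243, 243, 243, 243, 206, 206, 205, 204, 205, 204, 163, 134, 133, 134, 134, 134, 137, 138, 147, 150, 150, 150, 149, 149, 149, 148, 148, 147, 146, 146, 145, 144, 54, 58]
```

The wedge stays flat on the ledge and hasn't slipped in the grip; the extra force was friction. I'll push on with a light down-force, judging by the actual TCP position.

Run:
```python
from h import *
z=float(np.load("zg.npy"));Rm=np.array([[np.cos(JY),np.sin(JY)],[-np.sin(JY),np.cos(JY)]])
dep=lambda:(Rm@(get_eef_pos()[:2]-JT))+[.125+.072,0]
print(dep())
d=.019
while d<.036:
    d+=.002;s=env.movel(jw(-.125+d-.072,.075,z+.0807),vel=.02,threshold=25);env.wait(.05)
    a=dep();print(round(d,4),s,a,get_eef_pos()[2]-z,get_wrist_force(),get_grip_force())
    if a[0]>.0265: break
env.wait(.3);print(dep(),get_wrist_force(),get_torque())
c,im=snap("p3");cv2.imwrite("pics/s4.png",viewer.read_camera("scene"));print(get_time())
a=cv2.resize(im,(512,384));b=cv2.resize(cv2.imread("pics/s4.png")[140:260,200:360],(512,384),interpolation=cv2.INTER_CUBIC)
cv2.imwrite("pics/p3c.png",cv2.resize(np.hstack([a,b]),(800,300)))
def tong(n):
    _,i=load(n);h=cv2.cvtColor(i,cv2.COLOR_BGR2HSV);m=cv2.inRange(h,(100,120,40),(125,255,255))
    print(n,[int(np.where(m[r])[0].size and np.ptp(np.where(m[r,190:320])[0])) for r in(90,110,120,130)])
for n in("g1","p2","p3"): tong(n)
```

```text
[0.0162 0.0753]
0.021 False [0.0186 0.0754] 0.07945780179793546 [-11.6545  -2.879    4.5914] 29.999227970838547
0.023 False [0.0206 0.0755] 0.07946196551275911 [-10.7002  -1.7709   4.5221] 29.999134987592697
0.025 False [0.0226 0.0755] 0.07950139073589355 [-11.2743  -2.2855   5.1293] 29.999075531959534
0.027 False [0.0246 0.0756] 0.07949266525949047 [-11.1249  -1.7124   5.0758] 29.998995065689087
0.029 False [0.0266 0.0756] 0.07951445748498062 [-10.8895  -1.3362   5.7466] 29.999105036258698
[0.0266 0.0756] [-11.3075  -1.7158   5.5586] [-0.3709  2.2841 -0.0181]
28.325
g1 [0, 0, 0, 0]
p2 [83, 81, 79, 0]
p3 [85, 84, 83, 81]
```

View pics/p3c.png

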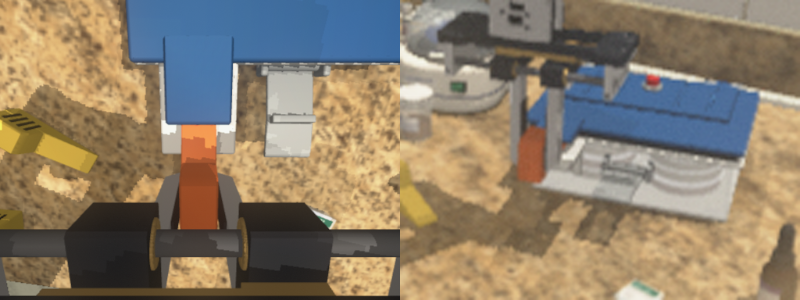

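The lid rests on the wedge with the tip about 26 mm in. Before handing in I'll check the lift by comparing scene pictures (s2 shut against s4), using the shift of the lid's front edge against the fixed box base.

Run:
```python
from h import *
a=cv2.cvtColor(cv2.imread("pics/s2.png"),6).astype(np.float32);b=cv2.cvtColor(cv2.imread("pics/s4.png"),6).astype(np.float32)
c=viewer.get_calibration("scene");f,cx,cy=K(c);T=c["camera_from_world"]
pr=lambda p:(lambda q:np.array([f*q[0]/q[2]+cx,f*q[1]/q[2]+cy]))(T[:3,:3]@p+T[:3,3])
def shift(p,hw=7,hh=9):
    u,v=np.round(p).astype(int);s=(slice(v-hh,v+hh+1),slice(u-hw,u+hw+1))
    M=np.eye(2,3,dtype=np.float32)
    try:_,M=cv2.findTransformECC(a[s],b[s],M,cv2.MOTION_TRANSLATION)
    except cv2.error: return None
    return M[:,2]
for y in(-.05,-.07,-.09,-.105):
    p=jw(-.085,y,.091);s=shift(pr(p));k=pr(p+[0,0,.001])-pr(p)
    print(y,pr(p),s,"lip lift mm",s is not None and s[1]/k[1]*205/165)
print("valve",shift(pr(jw(0,0,.105)),6,6),"base",shift(pr(jw(-.075,-.09,.0)),8,6))
print(get_wrist_force(),get_grip_force(),get_time())
```

```text
-0.05 [309.5792 197.2722] [ 0.1031 -0.0847] lip lift mm 0.3084255303210214
-0.07 [317.2737 198.5243] [ 0.0988 -0.2208] lip lift mm 0.800319389995386
-0.09 [325.0616 199.7915] [0.8296 0.0115] lip lift mm -0.04149608596558489
-0.105 [330.9647 200.7521] [-0.7111 -0.2805] lip lift mm 1.009449224216724
valve None base [-1.1211 -0.2713]
[-11.2336  -1.5619   5.413 ] 29.9990151822567 28.325
```

Run:
```python
from h import *
A=[cv2.imread(f"pics/{n}.png").astype(float) for n in("s2","s4")]
# "blueness" b-r integrated down each column = amount of visible blue in the window -> subpixel edge shift
for u0,u1 in((285,297),(300,310),(310,320),(320,330)):
    o=[]
    for i in A:
        p=(i[180:215,u0:u1,0]-i[180:215,u0:u1,2]).mean(1);o.append(p)
    print(u0,*[np.round(p).astype(int).tolist() for p in o],sep="\n")
v=[]
for i in A:
    red=(i[150:200,280:320,2]-i[150:200,280:320,0]).clip(60)-60;yy,xx=np.mgrid[150:200,280:320];v.append([(red*xx).sum()/red.sum(),(red*yy).sum()/red.sum()])
print("valve",v)
cv2.imwrite("pics/cmp.png",np.hstack([cv2.resize(i[155:220,250:350].astype(np.uint8),(400,260),interpolation=cv2.INTER_CUBIC) for i in A]))
```

```text
285
[77, 76, 62, 50, 60, 75, 78, 78, 78, 78, 77, 77, 76, 75, 69, 54, 28, 1, -13, -15, -14, -13, -11, -12, -13, -10, -8, -7, -7, -8, -8, -8, -8, -8, -9]
[76, 63, 51, 60, 75, 79, 78, 76, 73, 71, 72, 73, 72, 63, 42, 18, 0, -8, -14, -16, -14, -12, -11, -12, -13, -11, -9, -8, -7, -8, -8, -8, -8, -8, -10]
300
[78, 78, 77, 75, 65, 47, 56, 74, 78, 77, 78, 77, 77, 77, 78, 78, 75, 63, 38, 8, -11, -15, -14, -12, -12, -12, -12, -12, -13, -14, -13, -12, -11, -13, -15]
[78, 78, 76, 66, 50, 58, 75, 78, 78, 78, 78, 78, 78, 77, 77, 71, 52, 24, 3, -8, -13, -15, -14, -13, -13, -12, -12, -12, -13, -14, -12, -12, -12, -13, -15]
310
[76, 77, 76, 77, 78, 72, 55, 46, 65, 76, 76, 78, 77, 77, 78, 76, 76, 76, 70, 52, 25, -2, -14, -14, -12, -14, -15, -15, -12, -13, -17, -17, -14, -10, -11]
[76, 76, 77, 77, 73, 55, 47, 67, 78, 77, 77, 77, 76, 76, 77, 76, 75, 63, 38, 12, -4, -10, -16, -15, -13, -14, -16, -15, -12, -13, -17, -17, -15, -11, -11]
320
[75, 76, 76, 76, 74, 74, 75, 64, 45, 52, 72, 76, 76, 76, 75, 75, 75, 75, 75, 74, 64, 42, 12, -9, -16, -16, -15, -14, -14, -14, -16, -15, -13, -13, -15]
[75, 75, 74, 75, 75, 75, 65, 45, 52, 72, 75, 75, 75, 75, 75, 76, 76, 75, 70, 53, 28, 3, -9, -14, -17, -16, -15, -14, -14, -15, -16, -15, -13, -13, -15]
valve [[np.float64(300.6407914764079), np.float64(171.5738203957382)], [np.float64(300.68338108882523), np.float64(171.06876790830947)]]
```

View pics/cmp.png

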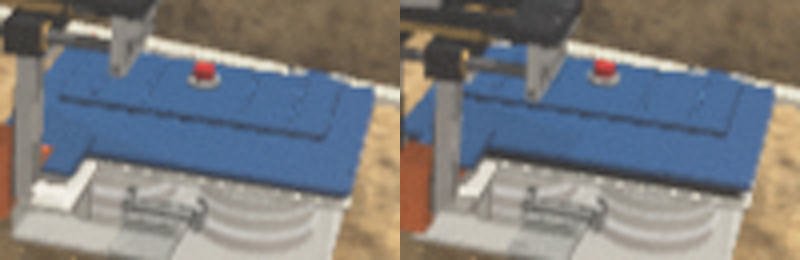

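The comparison shows the lid's front edge up 1.5 px (≈4.4 mm, so ≈5 mm at the lip) with a dark gap over the rim at (600,170). That is within 2.8–9 mm, so I'm handing in.

Run:
```python
from h import *
print(env.close_job(),get_time(),get_grip_force(),get_wrist_force())
```

```text
the job is handed in; nothing more can be done
the job is handed in; nothing more can be done
```

The job is handed in, verdict not shown: the latch is swung down, the gripped wedge holds the lid's lip about 5 mm open (measured from the pictures), and I kept clear of the pot, stain bottle and coverslip box.

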